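# Spice tins back into the numbered counter rack

## Task

Refill the wooden spice rack on the counter; its pockets are numbered by raised white dots on the rim, and pocket three already has its tin. First stand the short slim spice tin in pocket one (one dot), then the tall slim spice tin in pocket two (two dots, the middle one). Set each tin down on the pocket's floor without dropping it, and leave both standing upright.

Things in the scene. Friction and masses are not known exactly. Their poses are not given: they have to be found in the camera images.
- tin_short_mid (a point): Upright round spice tin of bare grey metal with a black lid, the short slim one: 46 mm diameter, 60 mm high. The point is on its axis, half-way up (30 mm above its underside); z points to its lid. Stands loose on the counter, right of the rack; rigid, 80 to 170 g; best held 20 to 30 mm below the top of the lid. A fat tin, as high but 66 mm wide, also stands near: not that one.
- tin_tall_mid (a point): Upright round spice tin of bare grey metal with a black lid, the tall slim one: 46 mm diameter, 95 mm high. The point is on its axis, half-way up (47.5 mm above its underside); z points to its lid. Stands loose on the counter, right of the rack; rigid, 130 to 270 g; best held 20 to 30 mm below the top of the lid. The tins on the counter stand at least 95 mm apart, centre to centre.
- rack: Fixed wooden spice rack, a block 280 mm long (its y axis), 120 mm wide (x) and 18 mm high, with three open square pockets in a row along y, 68 by 68 mm, 10 mm deep, 90 mm apart centre to centre. Origin: centre of its underside; z up, +x towards the wide far rim with the white dots. The row of pocket centres lies at x = -12 mm: pocket one at y = +90 mm, two at 0, three at -90 mm.
- pocket_1 (a point): Centre of the floor of pocket one, 8 mm above the counter (rim 18 mm above it): the end pocket with one white dot, at the robot's left. Its axes are the rack's.
- pocket_2 (a point): Centre of the floor of pocket two, the middle one (two dots), 8 mm above the counter; its axes are the rack's. Pocket three, at the other end (three dots), already holds a tin 46 mm wide whose lid is 86 mm above the counter.
Things that resemble listed ones, but are neither listed nor needed, are in the scene too. Leave any blue or red look-alike of the part that bears tin_short_mid alone.

How it is judged:
By the outcome, as a careful person would: the job done as asked, in the order asked, and still so for the second after the job is handed in, with the robot touching nothing.
It also fails if it takes over 54 s, if anything falls off the work surface, if the arm or the gripper's body presses on something with over 40 N, if the wrist force passes 120 N, or if a joint passes its speed limit or range.

## Robot

A 7-joint arm with a two-finger parallel gripper is mounted at the origin on the work surface. World frame = base frame: x ahead of the robot, y to its left, z up, the work surface at z = 0. Lengths are in m, angles in rad, forces in N, time in s.
With the tool pointing down it reaches from about 0.4 to 0.85 m from the base axis. Payload 10.4 kg.
Tool frame: the origin (TCP) lies on the centre line of the jaws, within the pads' length; the fingertips stand 11 mm ahead of it and the grasp point (between the pads) lies 8 mm behind it; z points along the fingers, x is the direction in which the jaws open and shut, and the axes are right-handed (so a half turn about z gives the same grasp; the last joint's range is limited). The gripper opens to 87 mm and grips with 3 to 60 N. Pads are 19 mm wide; open, the fingers measure 117 mm over their backs; the gripper's body (75 mm by 190 mm) begins 51 mm behind the grasp point.
Start: joints at [-1.243, 0.332, -0.065, 1.46, 0.022, 1.35, -0.088], TCP at [0.215, 0.587, 0.234] pointing down, gripper open.
Joint ranges: [-2.6, 2.6], [-0.5, 2.12], [-1.47, 1.34], [0.16, 2.42], [-1.27, 4.41], [0.06, 2.06], [-2.6, 2.6]. Speed limits (rad/s): [2.22, 2.22, 2.79, 2.79, 3.14, 3.14, 3.14].

## Interface

Orientations are given as [roll, pitch, yaw] about the fixed x, y, z axes, in that order (R = Rz(yaw) Ry(pitch) Rx(roll)).
In Python, from rig import telemetry, snapshot, env gives the robot as it stands.
- The arm moves only by the tool drive_tool, never from a script. Its argument "rows" is a list that holds one entry, the list of rows, each a list of 5 numbers: the opening in per cent of the stroke, from 0 (shut) to 100 (fully open), then the shift along the tool's x, y, z in cm, then the turn about the tool's z in rad. A call has exactly 8 rows; each row is the pose to reach, as a shift and turn from the pose commanded when the call began, along the tool's axes at that moment; what a row does not reach only later rows make up. A row lasts 1/12 s, in which the tool goes at most 41.7 mm and 7.16 degrees, less where a joint would pass 70% of its speed; a pose out of reach is approached as far as the arm can. A call with a gripper value outside its range is refused whole. The fingers move at their own pace and stop on an object; "grip_force" is the grip in N (left out, the last holds). Time passes only in rows, so rows that repeat a pose let the fingers close, or fill a call up. It gives the time, the measured TCP pose, the force and the opening at its end, in the units of the state.
- telemetry.observe(): the state, without advancing time (a new reading comes with each control period).
- snapshot(name): name is "scene" or "top" or "wrist"; returns a dict with "color" (400x640x3 uint8, red, green, blue), "range_z" (400x640 float32, m along the optical axis (not along the pixel's ray), 0 where there is no reading), "K" (3x3 intrinsics, pixels), "D" ([k1, k2, p1, p2, k3] as OpenCV has them; the pictures are not rectified), "R" (3x3) and "t" (3): a world point X has camera coordinates R X + t; the wrist camera has in their place "tool_from_camera" (4x4, takes a point from camera to tool coordinates, whose origin is the TCP and whose axes are the tool frame's). Camera axes: x right, y down, z forward; pixel columns grow to the right and rows downward; lengths in m; the calibration is good to about 2 mm. A picture is of the moment at which its call begins: read the wrist's pose just before it.
- env.close_job(): hands the job in, once; it reports no verdict.
The state is a dict: "clock": time; "joint_pos": joint angles; "joint_vel": joint speeds; "tau": joint torques, N m; "eef_pos": TCP position; "tool_rot": TCP orientation; "wrist_force": force on the tool from outside, world axes, zero at the start; "ft_torque": the same for the moment, N m; "width": opening from 0.0 (shut) to 1.0 (fully open).
Only numpy, scipy, OpenCV 4.12 (cv2) and the standard library are available. Lean on these libraries where they do the work, as an engineer would, in place of code of your own. Each camera call takes 0.05 s, during which the arm holds its last target.

## Working session

There is one attempt and no reset: what is moved stays moved. The work goes in short steps, Python scripts to look and compute and a tool call to move; the robot and the scene stay as the last step left them, time stands still between calls to the robot, and variables do not carry over. Pictures are saved under pics/ and viewed, and the job is handed in when it is done.

Besides the shell and the picture viewer there is one more tool, called after "Call:" as name(argument=value, ...) on one line, values as JSON. drive_tool: Moves the arm, as the interface text tells. Its arguments: {"type":"object","properties":{"rows":{"type":"array"},"grip_force":{"type":"number"}},"required":["rows"]}

```bash
mkdir -p pics; ls; python3 - <<'E'
from rig import telemetry, snapshot
import cv2,numpy as np
print(telemetry.observe())
for n in ["scene","top","wrist"]:
    s=snapshot(n); cv2.imwrite(f"pics/{n}0.png",s["color"][:,:,::-1]); np.savez(f"{n}0.npz",**s)
    print(n,{k:np.round(v,4).tolist() for k,v in s.items() if k not in("color","range_z")})
E
```

```text
pics
{'clock': 0.0, 'joint_pos': array([-1.2425973 ,  0.33285548, -0.06469004,  1.46096059,  0.02162786,
        1.34987503, -0.08852795]), 'joint_vel': array([-0.00056444,  0.0004001 , -0.00140583,  0.0014145 , -0.00105827,
        0.00181025, -0.00040022]), 'tau': array([ 1.93348825e-06, -6.23264909e+01,  2.41359381e-02, -3.89887154e+01,
       -6.15605107e-02,  3.97246750e-02,  1.26785753e-04]), 'eef_pos': array([0.21467157, 0.58658066, 0.23275494]), 'tool_rot': array([3.14149698e+00, 1.39895118e-03, 1.21998738e+00]), 'wrist_force': array([-0.19185933,  1.00311056,  0.10629458]), 'ft_torque': array([ 0.00359509, -0.00822298,  0.01423681]), 'width': 1.0023535600956184}
scene {'K': [[397.3446, 0.0, 319.279], [0.0, 397.3446, 195.6714], [0.0, 0.0, 1.0]], 'D': [-0.0555, 0.0, 0.0, 0.0, 0.0], 'R': [[0.3858, 0.9224, -0.0175], [0.466, -0.2112, -0.8592], [-0.7962, 0.3233, -0.5114]], 't': [-0.2046, -0.2057, 1.2415]}
top {'K': [[461.0339, 0.0, 317.1463], [0.0, 461.0339, 202.1858], [0.0, 0.0, 1.0]], 'D': [0.0452, 0.0, 0.0, 0.0, 0.0], 'R': [[-0.0036, -0.9996, 0.0281], [-0.9947, 0.0007, -0.1027], [0.1026, -0.0283, -0.9943]], 't': [-0.0268, 0.5379, 1.1773]}
wrist {'K': [[311.951, 0.0, 317.8436], [0.0, 311.951, 198.1375], [0.0, 0.0, 1.0]], 'D': [0.0129, 0.0, 0.0, 0.0, 0.0], 'tool_from_camera': [[1.0, 0.0009, 0.0002, 0.0006], [-0.0009, 0.9577, 0.2876, -0.0793], [0.0, -0.2876, 0.9577, -0.1519], [0.0, 0.0, 0.0, 1.0]]}
```

View pics/top0.png

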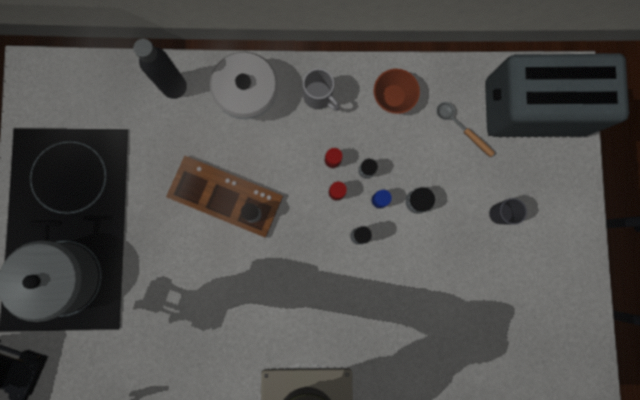

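View pics/scene0.png

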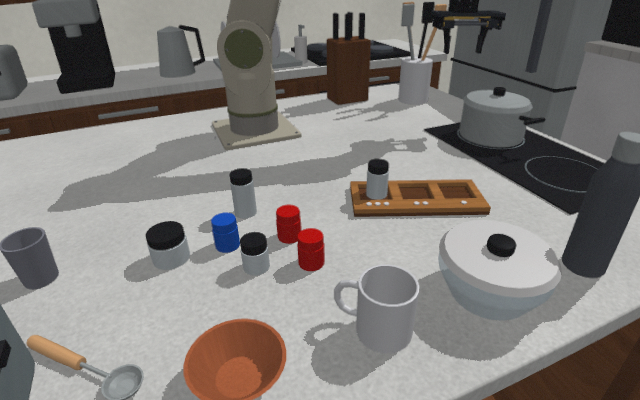

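The top view shows the rack centred near (226,196), with pocket one at its left end. The short tin's lid is at (369,167), the tall tin's at (362,234) and the fat tin's at (421,199). The red and blue look-alikes stand between them.

```bash
cat > h.py <<'E'
import numpy as np,cv2
def cloud(s,T=None):
    h,w=s["range_z"].shape
    u,v=np.meshgrid(np.arange(w),np.arange(h))
    p=cv2.undistortPoints(np.stack([u,v],-1).reshape(-1,1,2).astype(float),s["K"],s["D"]).reshape(h,w,2)
    z=s["range_z"][...,None].astype(float)
    P=np.concatenate([p*z,z],-1)
    if T is None: P=(P-s["t"])@s["R"]
    else: P=P@T[:3,:3].T+T[:3,3]
    P[s["range_z"]==0]=np.nan
    return P
def circ(P,r):
    from scipy.optimize import least_squares
    f=lambda c:np.hypot(P[:,0]-c[0],P[:,1]-c[1])-r
    o=least_squares(f,P[:,:2].mean(0),loss='soft_l1',f_scale=.001);return o.x,np.sqrt(np.mean(o.fun**2))
E
python3 - <<'E'
from h import *
for n in["top","scene"]:
    s=dict(np.load(n+"0.npz")); P=cloud(s); c=s["color"].astype(int)
    hsv=cv2.cvtColor(s["color"],cv2.COLOR_RGB2HSV)
    near=(P[...,0]>.35)&(P[...,0]<.8)&(np.abs(P[...,1])<.45)
    ctr=near&(P[...,2]<.02)&(P[...,2]>-.02)&(hsv[...,1]<40)
    print(n,"counter z",np.nanmedian(P[ctr][:,2]))
    m=near&(P[...,2]>.03)&(P[...,2]<.13)
    k,l,st,ce=cv2.connectedComponentsWithStats(m.astype(np.uint8))
    for i in range(1,k):
        if st[i,4]<40: continue
        Q=P[l==i]; zt=np.percentile(Q[:,2],90); L=Q[Q[:,2]>zt-.006]
        print(ce[i].round(),st[i,4],"ztop",zt.round(4),"mean",L[:,:2].mean(0).round(4),"ctr",((L.min(0)+L.max(0))/2)[:2].round(4),"ext",np.ptp(L[:,:2],axis=0).round(3), c[l==i].mean(0).round())
    br=near&(hsv[...,0]<20)&(hsv[...,1]>90)&(P[...,2]<.035)&(P[...,2]>.012)
    k,l,st,ce=cv2.connectedComponentsWithStats(br.astype(np.uint8)); i=1+np.argmax(st[1:,4])
    Q=P[l==i]; r=cv2.minAreaRect((Q[:,:2]*1000).astype(np.float32)); print("rack",r,np.median(Q[:,2])); print(cv2.boxPoints(r))
E
```

```text
top counter z -0.0006663641580120247
[244. 106.] 987 ztop 0.0869 mean [0.7817 0.1604] ctr [0.7767 0.1602] ext [0.046 0.146] [112. 111. 110.]
[318. 101.] 79 ztop 0.0859 mean [ 0.7982 -0.0312] ctr [ 0.7981 -0.0308] ext [0.003 0.023] [65. 65. 66.]
[336. 104.] 58 ztop 0.0755 mean [ 0.7946 -0.0718] ctr [ 0.7929 -0.0709] ext [0.013 0.016] [89. 89. 90.]
[397. 108.] 154 ztop 0.0465 mean [ 0.7847 -0.2422] ctr [ 0.7867 -0.2396] ext [0.026 0.096] [75. 43. 32.]
[334. 157.] 267 ztop 0.0617 mean [ 0.6551 -0.0709] ctr [ 0.6548 -0.071 ] ext [0.042 0.041] [97. 28. 27.]
[368. 168.] 262 ztop 0.0616 mean [ 0.6265 -0.1612] ctr [ 0.6269 -0.1609] ext [0.04  0.042] [32. 32. 33.]
[338. 190.] 257 ztop 0.062 mean [ 0.5675 -0.0809] ctr [ 0.5674 -0.0805] ext [0.039 0.042] [100.  28.  28.]
[421. 200.] 552 ztop 0.0623 mean [ 0.542  -0.2966] ctr [ 0.5428 -0.2967] ext [0.062 0.06 ] [29. 29. 30.]
[382. 198.] 266 ztop 0.062 mean [ 0.5457 -0.1951] ctr [ 0.5453 -0.1958] ext [0.041 0.042] [28. 44. 98.]
[251. 212.] 298 ztop 0.0876 mean [0.5088 0.1412] ctr [0.509 0.141] ext [0.043 0.042] [43. 40. 38.]
[361. 235.] 298 ztop 
[... 925 characters left out ...]
] ctr [0.7807 0.1585] ext [0.039 0.135] [190. 189. 189.]
[311. 242.] 686 ztop 0.0599 mean [ 0.6634 -0.0706] ctr [ 0.6609 -0.0699] ext [0.044 0.043] [141.  25.  24.]
[254. 247.] 711 ztop 0.0599 mean [ 0.6351 -0.1614] ctr [ 0.632 -0.161] ext [0.044 0.043] [55. 56. 58.]
[339. 292.] 186 ztop 0.0717 mean [ 0.7963 -0.0762] ctr [ 0.7946 -0.075 ] ext [0.011 0.012] [133. 133. 135.]
[227. 332.] 1083 ztop 0.0448 mean [ 0.7867 -0.2384] ctr [ 0.7869 -0.2376] ext [0.026 0.099] [140.  81.  55.]
rack ((561.36572265625, 214.90380859375), (279.4966125488281, 123.97456359863281), 67.69930267333984) 0.017452387005844214
[[450.98483 109.13011]
 [565.68677  62.0858 ]
 [671.7466  320.6775 ]
 [557.0447  367.7218 ]]
```

```bash
python3 - <<'E'
import cv2
a=cv2.imread("pics/top0.png"); cv2.imwrite("pics/topz.png",cv2.resize(a[130:260,150:450],None,fx=2.66,fy=2.66,interpolation=cv2.INTER_CUBIC))
E
```

```text
(no output)
```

View pics/topz.png

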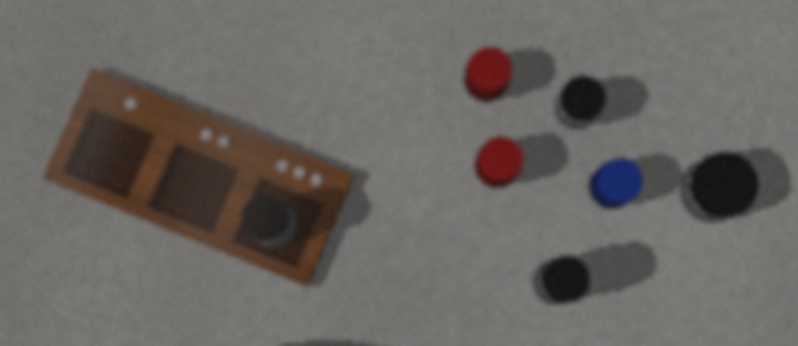

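Call:
drive_tool(rows=[[[100,-1.5,1.7,0,0.06],[100,-4,4.6,0,0.16],[100,-6.6,7.6,0,0.27],[100,-9.2,10.6,0,0.38],[100,-11.8,13.6,0,0.49],[100,-14.4,16.6,0,0.6],[100,-17,19.6,0,0.7],[100,-19.6,22.6,0,0.8]]])

```text
clock: 0.82
eef_pos: [0.3601, 0.3233, 0.2335]
tool_rot: [-3.141, 0.0, 0.415]
wrist_force: [0.5, 0.0, 1.5]
width: 0.997
```

```bash
cat >> h.py <<'E'
def shift(x,y,z,yaw,st):
    from scipy.spatial.transform import Rotation as R
    r=R.from_euler('xyz',st["tool_rot"]); d=r.inv().apply(np.array([x,y,z])-st["eef_pos"])*100
    dy=(yaw-st["tool_rot"][2]+np.pi)%(2*np.pi)-np.pi
    print("t",round(st["clock"],2),"pos",st["eef_pos"].round(4),"rot",st["tool_rot"].round(3),"w",round(st["width"],3),"F",st["wrist_force"].round(1),"-> cm",d.round(2),"turn",round(-dy,3),"dist",round(np.linalg.norm(d),1))
E
python3 -c "
from h import *;from rig import telemetry
st=telemetry.observe();shift(.629,-.161,.2,-.389,st);print(st['joint_pos'].round(2))"
```

```text
t 0.82 pos [0.3601 0.3233 0.2335] rot [-3.141  0.     0.415] w 0.997 F [0.5 0.  1.5] -> cm [ 5.08 55.16  3.33] turn 0.804 dist 55.5
[-0.99  0.01  0.17  1.83 -0.    1.3  -0.41]
```

Call:
drive_tool(rows=[[[100,0.3,3.8,0.2,0.1],[100,0.7,7.7,0.5,0.2],[100,1,11.6,0.8,0.3],[100,1.4,15.5,1,0.4],[100,1.8,19.4,1.3,0.5],[100,2.1,23.3,1.6,0.6],[100,2.5,27.2,1.8,0.7],[100,2.9,31.1,2,0.8]]])

```text
clock: 1.48
eef_pos: [0.5134, 0.0512, 0.2135]
tool_rot: [-3.141, -0.0, -0.385]
wrist_force: [0.1, 0.4, -0.9]
width: 1.001
```

```bash
python3 -c "
from h import *;from rig import telemetry
st=telemetry.observe();shift(.629,-.161,.2,-.389,st);print(st['joint_pos'].round(2))"
```

```text
t 1.48 pos [0.5134 0.0512 0.2135] rot [-3.141 -0.    -0.385] w 1.001 F [ 0.1  0.4 -0.9] -> cm [18.68 15.33  1.35] turn 0.004 dist 24.2
[-0.66  0.1   0.5   1.8  -0.05  1.26 -0.52]
```

Call:
drive_tool(rows=[[[100,2.8,2.3,0.2,0],[100,5.6,4.6,0.4,0],[100,8.4,6.9,0.6,0],[100,11.2,9.2,0.8,0],[100,14,11.5,1,0],[100,16.5,13.6,1.2,0],[100,18,14.8,1.3,0],[100,18.7,15.3,1.3,0]]])

```text
clock: 2.15
eef_pos: [0.6298, -0.1619, 0.1996]
tool_rot: [3.14, 0.001, -0.384]
wrist_force: [-0.3, -0.3, 0.9]
width: 1.001
```

```bash
cat > w.py <<'E'
import sys
from h import *;from rig import telemetry,snapshot
from scipy.spatial.transform import Rotation as R
def look(tag):
    st=telemetry.observe(); s=snapshot("wrist")
    cv2.imwrite(f"pics/w{tag}.png",s["color"][:,:,::-1])
    P=cloud(s,s["tool_from_camera"]); P=P@R.from_euler('xyz',st["tool_rot"]).as_matrix().T+st["eef_pos"]
    return st,s,P
def tins(P,s,zlo=.03,zhi=.2):
    m=(P[...,2]>zlo)&(P[...,2]<zhi)
    k,l,t,ce=cv2.connectedComponentsWithStats(m.astype(np.uint8))
    for i in range(1,k):
        if t[i,4]<150: continue
        Q=P[l==i]; zt=np.percentile(Q[:,2],90); L=Q[Q[:,2]>zt-.004]
        print(ce[i].round(),t[i,4],"zt",zt.round(4),"mean",L[:,:2].mean(0).round(4),"rect",cv2.minAreaRect((L[:,:2]*1000).astype(np.float32)),s["color"][l==i].mean(0).round())
E
python3 - <<'E'
from w import *
st,s,P=look("1"); shift(.629,-.161,.2,-.389,st); tins(P,s); 
print(np.nanmedian(P[P[...,2]<.02][:,2]))
E
```

```text
t 2.15 pos [ 0.6298 -0.1619  0.1996] rot [ 3.14e+00  1.00e-03 -3.84e-01] w 1.001 F [-0.3 -0.3  0.9] -> cm [-0.11 -0.05 -0.04] turn 0.005 dist 0.1
[467.  19.] 985 zt 0.0778 mean [ 0.798  -0.0696] rect ((798.2734985351562, -69.81809997558594), (20.368410110473633, 10.000205993652344), 43.33711242675781) [136. 138. 138.]
[309.  84.] 2084 zt 0.0616 mean [ 0.6586 -0.0697] rect ((658.2314453125, -69.79176330566406), (43.08967590332031, 42.288761138916016), 68.74691009521484) [171.  49.  47.]
[228. 132.] 2147 zt 0.0614 mean [ 0.5713 -0.0799] rect ((570.8245849609375, -80.0864486694336), (43.57080841064453, 42.36941146850586), 82.12065887451172) [160.  43.  41.]
[549. 178.] 6125 zt 0.0464 mean [ 0.844  -0.2396] rect ((835.7947387695312, -238.06695556640625), (123.56558227539062, 123.26060485839844), 87.15267944335938) [143.  90.  64.]
[318. 186.] 1773 zt 0.0616 mean [ 0.6304 -0.1603] rect ((630.4378051757812, -160.70823669433594), (42.70945739746094, 42.88544845581055), 46.909976959228516) [43. 44. 45.]
[145. 227.] 2517 zt 0.0958 mean [ 0.459  -0.1284] rect ((458.6416320800781, -127.31947326660156), (20.370487213134766, 44.30358123779297), 66.16580963134766) [66. 69. 69.]
[256. 242.] 1993 zt 0.1933 mean [ 0.5891 -0.1398] rect ((589.2254028320312, -142.61099243164062), (8.171225547790527, 22.520021438598633), 1.71220862865448) [ 37.  71. 135.]
[401. 246.] 305 zt 0.1989 mean [ 0.6738 -0.1735] rect ((671.5535888671875, -175.73300170898438), (22.35607147216797, 8.051434516906738), 44.09389114379883) [37. 38. 38.]
[292. 319.] 1972 zt 0.0614 mean [ 0.546  -0.2892] rect ((544.8154296875, -290.34027099609375), (62.71657943725586, 50.43666076660156), 7.300389766693115) [35. 36. 37.]
0.0007292540796677016
```

View pics/w1.png

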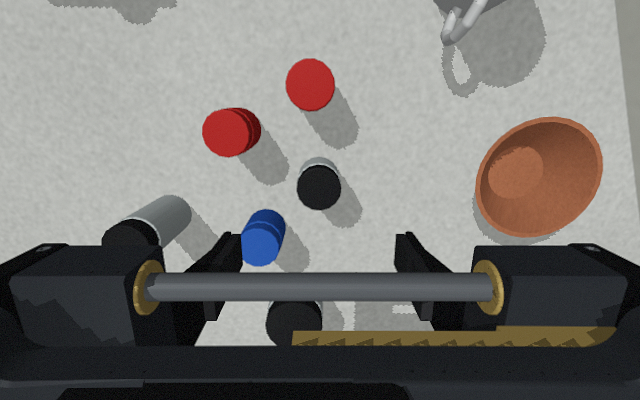

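The wrist view shows the short tin's black lid at (318,186), between the jaws. Its position comes out at (0.6304, -0.1605), so I'm descending on it.

Call:
drive_tool(rows=[[[100,0,-0.15,2,0],[100,0,-0.15,5,0],[100,0,-0.15,8,0],[100,0,-0.15,11,0],[100,0,-0.15,13.5,0],[100,0,-0.15,15.5,0],[100,0,-0.15,16.6,0],[100,0,-0.15,17,0]]], grip_force=15)

```text
clock: 2.87
eef_pos: [0.6294, -0.1551, 0.0288]
tool_rot: [-3.141, 0.003, -0.379]
wrist_force: [-0.0, -0.0, -0.6]
width: 1.001
```

Call:
drive_tool(rows=[[[45,0,0,0,0],[45,0,0,0,0],[40,0,0,0,0],[40,0,0,0,0],[35,0,0,0,0],[35,0,0,0,0],[35,0,0,0,0],[35,0,0,0,0]]], grip_force=15)

```text
clock: 3.53
eef_pos: [0.6307, -0.157, 0.0308]
tool_rot: [-3.141, -0.001, -0.38]
wrist_force: [0.4, 0.3, 2.2]
width: 0.522
```

Call:
drive_tool(rows=[[[35,0,0,0,0],[35,0,0,0,0],[35,0,0,-1,0],[35,0,0,-3,0],[35,0,0,-6,0],[35,0,0,-9,0],[35,0,0,-11,0],[35,0,0,-12,0]]], grip_force=25)

```text
clock: 4.2
eef_pos: [0.6313, -0.1575, 0.1541]
tool_rot: [-3.141, -0.003, -0.38]
wrist_force: [-0.6, -0.5, -0.5]
width: 0.521
```

```bash
python3 - <<'E'
from w import *
st,s,P=look("2"); shift(.5815,.3022,.15,-.389,st); print(st['wrist_force'])
E
```

```text
t 4.2 pos [ 0.6313 -0.1575  0.1541] rot [-3.141e+00 -3.000e-03 -3.800e-01] w 0.521 F [-0.6 -0.5 -0.5] -> cm [-21.69 -40.84   0.37] turn 0.009 dist 46.2
[-0.55401101 -0.49685635 -0.49663875]
```

View pics/w2.png

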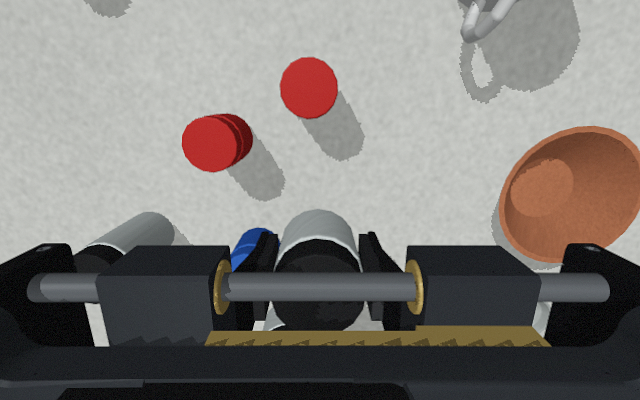

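Call:
drive_tool(rows=[[[35,-0.5,-1,0,0],[35,-1.7,-3.2,0,0],[35,-3.3,-6.2,0,0],[35,-4.9,-9.2,0,0],[35,-6.5,-12.2,0,0],[35,-8.1,-15.2,0,0],[35,-9.7,-18.2,0,0],[35,-11.3,-21.3,0,0]]])

```text
clock: 4.92
eef_pos: [0.6025, 0.0851, 0.1484]
tool_rot: [3.14, 0.003, -0.379]
wrist_force: [0.8, -0.1, -1.7]
width: 0.519
```

Call:
drive_tool(rows=[[[35,-1.6,-3,0,0],[35,-3.2,-6,0,0],[35,-4.8,-9,0,0],[35,-6.4,-12,0,0],[35,-8,-15,0,0],[35,-9.3,-17.6,0,0],[35,-10.1,-19.1,0,0],[35,-10.4,-19.5,0,0]]])

```text
clock: 5.58
eef_pos: [0.5777, 0.3067, 0.1483]
tool_rot: [3.14, 0.003, -0.375]
wrist_force: [-1.5, 0.6, -2.4]
width: 0.518
```

```bash
python3 - <<'E'
from w import *
st,s,P=look("3"); shift(.5815,.3022,.15,-.389,st); print(st['joint_pos'].round(2)); np.savez("w3.npz",P=P,c=s["color"],pos=st["eef_pos"],rot=st["tool_rot"])
hsv=cv2.cvtColor(s["color"],cv2.COLOR_RGB2HSV)
br=(hsv[...,0]<20)&(hsv[...,1]>90)&(P[...,2]<.03)&(P[...,2]>.012)
Q=P[br]; r=cv2.minAreaRect((Q[:,:2]*1000).astype(np.float32)); print(r,np.median(Q[:,2])); print(cv2.boxPoints(r))
E
```

```text
t 5.58 pos [0.5777 0.3067 0.1483] rot [ 3.14e+00  3.00e-03 -3.75e-01] w 0.518 F [-1.5  0.6 -2.4] -> cm [ 0.52  0.28 -0.17] turn 0.014 dist 0.6
[-0.9   0.48  0.46  1.5  -0.22  1.21 -0.78]
((572.67333984375, 249.6805877685547), (205.59823608398438, 119.34320068359375), 67.54066467285156) 0.018825614468000684
[[478.25568 177.47488]
 [588.5468  131.88249]
 [667.091   321.8863 ]
 [556.79987 367.4787 ]]
```

View pics/w3.png

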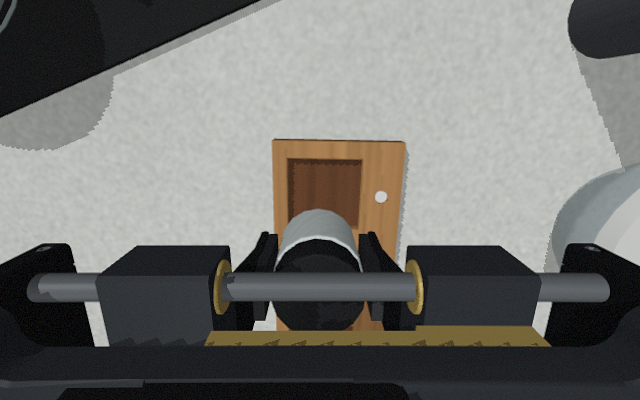

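Call:
drive_tool(rows=[[[35,0.1,0,0.5,0.01],[35,0.3,0,2,0.01],[35,0.4,0,3.5,0.01],[35,0.45,0,5,0.01],[35,0.45,0,6,0.01],[35,0.45,0,6.5,0.01],[35,0.45,0,6.5,0.01],[35,0.45,0,6.5,0.01]]])

```text
clock: 6.3
eef_pos: [0.5848, 0.3001, 0.0859]
tool_rot: [-3.142, -0.0, -0.391]
wrist_force: [1.6, -0.5, -1.9]
width: 0.518
```

```bash
python3 - <<'E'
from w import *
st,s,P=look("4"); shift(.5827,.3055,.0388,-.389,st);print(telemetry.observe()['eef_pos'])
s=snapshot("scene");cv2.imwrite("pics/s4.png",cv2.resize(s["color"][120:280,260:540,::-1],None,fx=2.8,fy=2.8))
E
```

```text
t 6.3 pos [0.5848 0.3001 0.0859] rot [-3.142 -0.    -0.391] w 0.518 F [ 1.6 -0.5 -1.9] -> cm [-0.4  -0.42  4.71] turn -0.002 dist 4.7
[0.58498139 0.30045504 0.08635494]
```

View pics/s4.png

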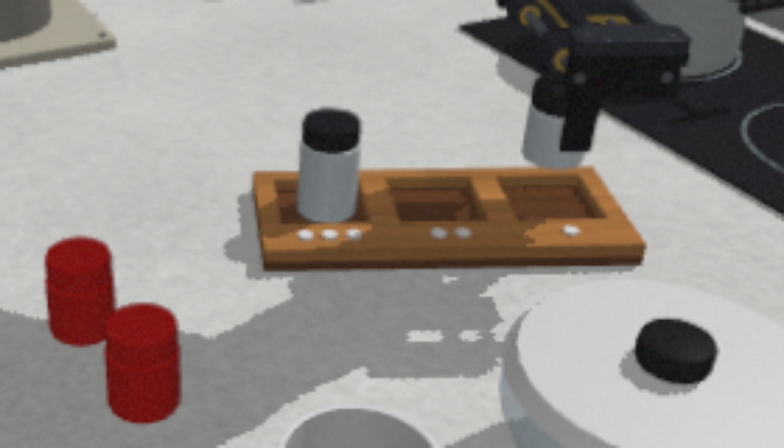

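View pics/w4.png

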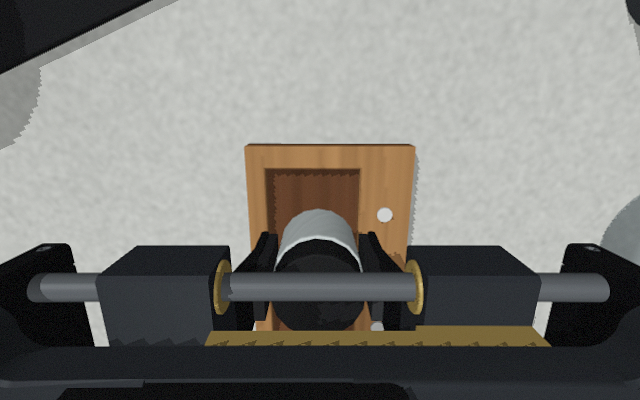

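Call:
drive_tool(rows=[[[35,-0.2,-0.2,0,0],[35,-0.35,-0.4,0.3,0],[35,-0.35,-0.4,1,0],[35,-0.35,-0.4,2,0],[35,-0.35,-0.4,3,0],[35,-0.35,-0.4,3.6,0],[35,-0.35,-0.4,3.8,0],[35,-0.35,-0.4,3.8,0]]])

```text
clock: 7.07
eef_pos: [0.5822, 0.3054, 0.0464]
tool_rot: [3.14, 0.001, -0.39]
wrist_force: [-0.2, 0.3, -1.1]
width: 0.519
```

```bash
python3 - <<'E'
from w import *
st,s,P=look("5"); shift(.5827,.3055,.0388,-.389,st)
st,s,P=look("5"); shift(.5827,.3055,.0388,-.389,st)
s=snapshot("scene");cv2.imwrite("pics/s5.png",cv2.resize(s["color"][120:280,260:540,::-1],None,fx=2.8,fy=2.8))
E
```

```text
t 7.07 pos [0.5822 0.3054 0.0464] rot [ 3.14e+00  1.00e-03 -3.90e-01] w 0.519 F [-0.2  0.3 -1.1] -> cm [ 0.04 -0.03  0.76] turn -0.001 dist 0.8
t 7.12 pos [0.5826 0.3055 0.0472] rot [ 3.141  0.    -0.39 ] w 0.523 F [ 0.7 -0.1 -1.5] -> cm [ 0.01 -0.    0.84] turn -0.001 dist 0.8
```

View pics/s5.png

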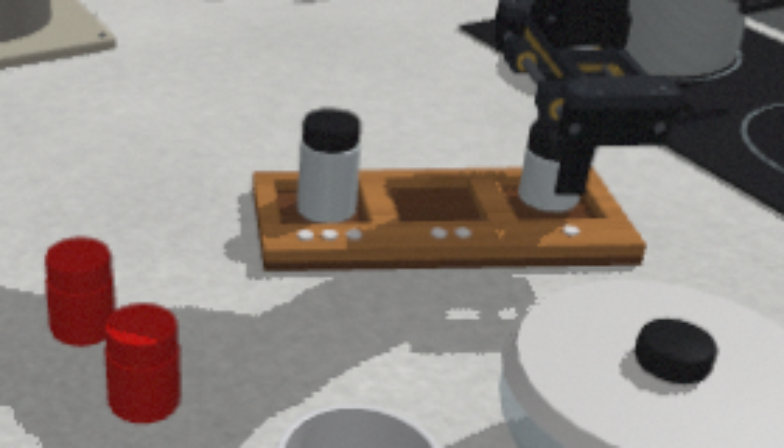

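View pics/w5.png

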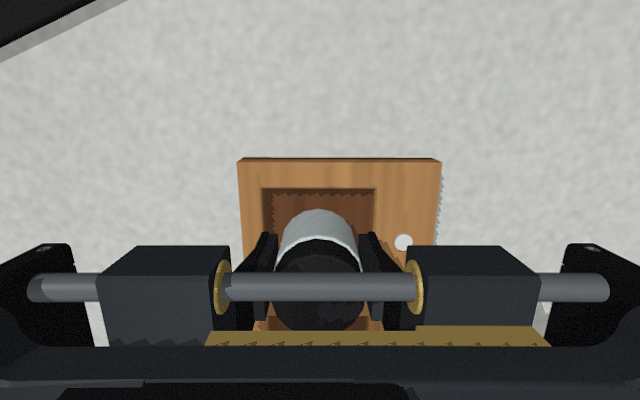

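Both views show the tin inside pocket one: the hole spans columns 262–375 and the tin is centred at 318. I'll lower it gently from here.

Call:
drive_tool(rows=[[[35,0,0,0.15,0],[35,0,0,0.3,0],[35,0,0,0.4,0],[35,0,0,0.5,0],[35,0,0,0.55,0],[35,0,0,0.6,0],[35,0,0,0.65,0],[35,0,0,0.7,0]]])

```text
clock: 7.88
eef_pos: [0.5827, 0.3058, 0.0405]
tool_rot: [-3.141, -0.0, -0.39]
wrist_force: [0.2, 0.6, -1.5]
width: 0.518
```

Call:
drive_tool(rows=[[[35,0,0,0.03,0],[35,0,0,0.06,0],[35,0,0,0.09,0],[35,0,0,0.12,0],[35,0,0,0.15,0],[35,0,0,0.15,0],[35,0,0,0.15,0],[35,0,0,0.15,0]]])

```text
clock: 8.55
eef_pos: [0.5827, 0.3058, 0.0391]
tool_rot: [-3.141, -0.0, -0.39]
wrist_force: [0.1, 0.9, -1.1]
width: 0.524
```

Call:
drive_tool(rows=[[[35,0,0,0.02,0],[35,0,0,0.04,0],[35,0,0,0.06,0],[35,0,0,0.08,0],[35,0,0,0.1,0],[35,0,0,0.1,0],[35,0,0,0.1,0],[35,0,0,0.1,0]]])

```text
clock: 9.22
eef_pos: [0.5828, 0.3058, 0.0388]
tool_rot: [-3.141, 0.0, -0.39]
wrist_force: [-3.2, -1.0, 6.3]
width: 0.519
```

Contact: the vertical force went from -1.1 N to +6.3 N at the expected height. Releasing now.

Call:
drive_tool(rows=[[[50,0,0,0,0],[56,0,0,0,0],[62,0,0,0,0],[70,0,0,0,0],[78,0,0,0,0],[85,0,0,0,0],[85,0,0,0,0],[85,0,0,0,0]]])

```text
clock: 9.88
eef_pos: [0.5827, 0.3058, 0.038]
tool_rot: [-3.142, 0.0, -0.39]
wrist_force: [-0.6, -0.9, -0.4]
width: 0.829
```

Call:
drive_tool(rows=[[[85,0,0,-0.5,0],[85,0,0,-2,0],[85,0,0,-4.5,0],[85,0,0,-7.5,0],[85,0,0,-10.5,0],[85,0,0,-13,0],[85,0,0,-14.5,0],[85,0,0,-15,0]]])

```text
clock: 10.55
eef_pos: [0.5839, 0.3062, 0.1917]
tool_rot: [-3.138, -0.003, -0.39]
wrist_force: [-0.2, 0.1, 1.8]
width: 0.851
```

```bash
python3 - <<'E'
from w import *
st,s,P=look("6"); tins(P,s,.03,.11)
shift(.4545,-.1375,.22,-.389,st);print(st['joint_pos'].round(2))
hsv=cv2.cvtColor(s["color"],cv2.COLOR_RGB2HSV)
br=(hsv[...,0]<20)&(hsv[...,1]>90)&(P[...,2]<.03)&(P[...,2]>.014)
Q=P[br]; r=cv2.minAreaRect((Q[:,:2]*1000).astype(np.float32)); print(cv2.boxPoints(r))
E
```

```text
[10. 18.] 877 zt 0.0467 mean [0.4009 0.5469] rect ((397.7110595703125, 544.6629028320312), (28.672821044921875, 2.8921802043914795), 33.01877975463867) [62. 65. 63.]
[588.  28.] 4980 zt 0.102 mean [0.827  0.3502] rect ((828.96484375, 347.7601318359375), (7.735410690307617, 39.396297454833984), 19.598848342895508) [39. 41. 43.]
[589. 203.] 10326 zt 0.0876 mean [0.8098 0.2022] rect ((800.6892700195312, 196.28384399414062), (104.22923278808594, 74.30233764648438), 82.29944610595703) [164. 167. 165.]
[316. 196.] 2016 zt 0.0695 mean [0.5809 0.303 ] rect ((580.6611328125, 302.42510986328125), (43.03451156616211, 42.47129821777344), 14.444552421569824) [44. 44. 45.]
[314. 324.] 484 zt 0.053 mean [0.5205 0.1625] rect ((520.0944213867188, 161.2125244140625), (6.711968898773193, 31.339496612548828), 66.95114135742188) [120. 125. 124.]
t 10.55 pos [0.5839 0.3062 0.1917] rot [-3.138e+00 -3.000e-03 -3.900e-01] w 0.851 F [-0.2  0.1  1.8] -> cm [ 4.92 45.95 -3.  ] turn -0.001 dist 46.3
[-0.9   0.45  0.48  1.45 -0.21  1.29 -0.8 ]
[[466.91226 149.68042]
 [577.4101  104.25767]
 [666.96106 322.10403]
 [556.4632  367.5268 ]]
```

View pics/w6.png

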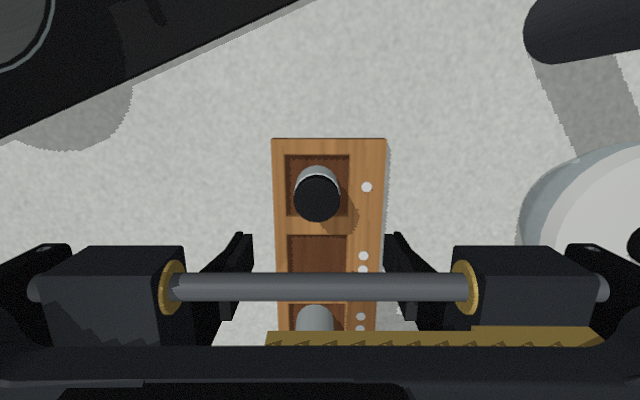

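The short tin stands upright and centred in pocket one, with its lid at (317,197) in the wrist view. Next is the tall tin.

Call:
drive_tool(rows=[[[100,0.2,1.5,-0.3,0],[100,0.5,4.5,-0.8,0],[100,0.9,8.3,-1.3,0],[100,1.3,12.1,-1.8,0],[100,1.7,15.9,-2.3,0],[100,2.1,19.7,-2.6,0],[100,2.5,23.5,-2.8,0],[100,2.9,27.3,-3,0]]])

```text
clock: 11.27
eef_pos: [0.5043, 0.0406, 0.2169]
tool_rot: [3.141, 0.001, -0.39]
wrist_force: [0.7, 0.0, 0.7]
width: 1.0
```

Call:
drive_tool(rows=[[[100,0.4,3.6,0,0],[100,0.8,7.2,0,0],[100,1.2,10.8,0,0],[100,1.5,14,0,0],[100,1.8,16.6,0,0],[100,2,18.1,0,0],[100,2,18.6,0,0],[100,2,18.6,0,0]]])

```text
clock: 11.93
eef_pos: [0.4528, -0.138, 0.2173]
tool_rot: [3.141, 0.001, -0.392]
wrist_force: [0.0, -0.2, -0.8]
width: 1.001
```

```bash
python3 - <<'E'
from w import *
st,s,P=look("7"); st,s,P=look("7"); tins(P,s,.03,.12)
shift(.4545,-.1375,.065,-.389,st);print(st['joint_pos'].round(2))
E
```

```text
[496.  36.] 2928 zt 0.0618 mean [ 0.6575 -0.0697] rect ((657.9199829101562, -69.98316955566406), (43.25869369506836, 42.77284240722656), 47.63699722290039) [140.  33.  31.]
[408.  85.] 2140 zt 0.0617 mean [ 0.5706 -0.0795] rect ((570.6152954101562, -79.835693359375), (42.752105712890625, 42.70616149902344), 39.11768341064453) [151.  38.  36.]
[318. 190.] 2206 zt 0.0966 mean [ 0.4534 -0.1368] rect ((453.0777587890625, -137.25930786132812), (42.62453079223633, 42.878662109375), 21.65153694152832) [45. 47. 47.]
[421. 198.] 1793 zt 0.0617 mean [ 0.5492 -0.1941] rect ((549.2007446289062, -194.77337646484375), (42.64420700073242, 43.52339553833008), 70.1136703491211) [ 36.  73. 146.]
[451. 258.] 666 zt 0.0615 mean [ 0.5601 -0.2765] rect ((558.8140258789062, -276.6778564453125), (15.242576599121094, 37.29738998413086), 55.1020622253418) [53. 55. 56.]
t 11.98 pos [ 0.4533 -0.1368  0.2174] rot [ 3.142e+00  1.000e-03 -3.900e-01] w 1.003 F [0.2 0.5 0.2] -> cm [ 0.15  0.02 15.24] turn -0.001 dist 15.2
[-0.58 -0.03  0.77  1.9   0.02  1.27 -0.2 ]
```

View pics/w7.png

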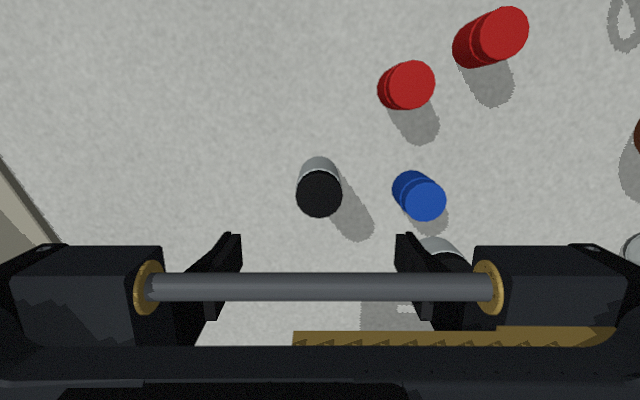

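The tall tin's lid is at (319,194), right under the jaws at (0.453, -0.137). I'll descend and grip it.

Call:
drive_tool(rows=[[[100,0,0,1.5,0],[100,0,0,4,0],[100,0,0,7,0],[100,0,0,10,0],[100,0,0,12.5,0],[100,0,0,14.3,0],[100,0,0,15.1,0],[100,0,0,15.3,0]]], grip_force=15)

```text
clock: 12.7
eef_pos: [0.4528, -0.1362, 0.0635]
tool_rot: [3.14, 0.003, -0.388]
wrist_force: [0.5, 0.1, 0.6]
width: 1.001
```

Call:
drive_tool(rows=[[[100,0,0,0,0],[80,0,0,0,0],[60,0,0,0,0],[50,0,0,0,0],[40,0,0,0,0],[35,0,0,0,0],[35,0,0,0,0],[35,0,0,0,0]]], grip_force=15)

```text
clock: 13.37
eef_pos: [0.4536, -0.1373, 0.0651]
tool_rot: [-3.141, -0.0, -0.39]
wrist_force: [1.0, -0.6, -0.1]
width: 0.557
```

```bash
python3 - <<'E'
from w import *
st,s,P=look("8");shift(.4532,-.137,.065,-.389,st)
E
```

```text
t 13.37 pos [ 0.4536 -0.1373  0.0651] rot [-3.141 -0.    -0.39 ] w 0.557 F [ 1.  -0.6 -0.1] -> cm [-0.05 -0.02  0.01] turn -0.001 dist 0.1
```

Call:
drive_tool(rows=[[[35,0,0,0,0],[35,0,0,0,0],[35,0,0,0,0],[35,0,0,0,0],[35,0,0,-1,0],[35,0,0,-3,0],[35,0,0,-6,0],[35,0,0,-9,0]]], grip_force=28)

```text
clock: 14.08
eef_pos: [0.4523, -0.1377, 0.1559]
tool_rot: [3.14, 0.002, -0.391]
wrist_force: [1.1, 0.4, -2.9]
width: 0.519
```

```bash
python3 - <<'E'
from w import *
st,s,P=look("9");shift(.5474,.2193,.2,-.39,st)
E
```

```text
t 14.08 pos [ 0.4523 -0.1377  0.1559] rot [ 3.14e+00  2.00e-03 -3.91e-01] w 0.519 F [ 1.1  0.4 -2.9] -> cm [ -4.82 -36.63  -4.46] turn -0.001 dist 37.2
```

View pics/w9.png

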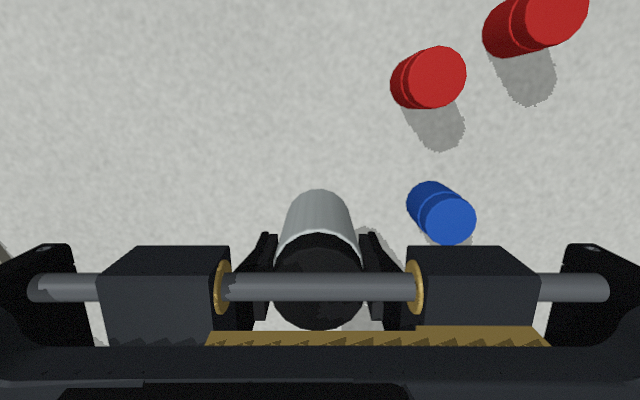

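The tall tin is held and hanging straight. I'll carry it over to pocket two.

Call:
drive_tool(rows=[[[35,0,-0.5,-2,0],[35,-0.3,-2.5,-4,0],[35,-0.7,-5,-4.8,0],[35,-1.1,-8,-5,0],[35,-1.5,-11,-5,0],[35,-1.9,-14,-5,0],[35,-2.3,-17,-5,0],[35,-2.7,-20,-5,0]]])

```text
clock: 14.8
eef_pos: [0.5044, 0.0591, 0.2052]
tool_rot: [3.142, 0.0, -0.39]
wrist_force: [1.1, 0.7, -2.7]
width: 0.518
```

Call:
drive_tool(rows=[[[35,-0.4,-3,0,0],[35,-0.8,-6,0,0],[35,-1.2,-9,0,0],[35,-1.6,-12,0,0],[35,-1.9,-14.5,0,0],[35,-2.1,-16,0,0],[35,-2.1,-16.6,0,0],[35,-2.1,-16.6,0,0]]])

```text
clock: 15.47
eef_pos: [0.5482, 0.2197, 0.2048]
tool_rot: [3.141, 0.0, -0.389]
wrist_force: [-0.5, -1.0, -2.3]
width: 0.518
```

Call:
drive_tool(rows=[[[35,0,0,0,0],[35,0,0,0,0],[35,0,0,0,0],[35,0,0,0.3,0],[35,0,0,0.6,0],[35,0,0,1,0],[35,0,0,1,0],[35,0,0,1,0]]])

```text
clock: 16.13
eef_pos: [0.548, 0.2193, 0.1946]
tool_rot: [3.141, 0.001, -0.39]
wrist_force: [0.6, 0.5, -3.1]
width: 0.517
```

```bash
python3 - <<'E'
from w import *
st,s,P=look("10"); shift(.5475,.2198,.0731,-.39,st)
hsv=cv2.cvtColor(s["color"],cv2.COLOR_RGB2HSV)
br=(hsv[...,0]<20)&(hsv[...,1]>90)&(P[...,2]<.03)&(P[...,2]>.014)
Q=P[br]; r=cv2.minAreaRect((Q[:,:2]*1000).astype(np.float32)); print(cv2.boxPoints(r),r); tins(P,s,.03,.1)
E
```

```text
t 16.13 pos [0.548  0.2193 0.1946] rot [ 3.141e+00  1.000e-03 -3.900e-01] w 0.517 F [ 0.6  0.5 -3.1] -> cm [-0.06 -0.04 12.15] turn -0.0 dist 12.2
[[476.03427  171.94456 ]
 [586.5232   126.480194]
 [666.8977   321.8089  ]
 [556.4088   367.2733  ]] ((571.4660034179688, 246.87673950195312), (211.21878051757812, 119.47724151611328), 67.63363647460938)
[597. 135.] 14693 zt 0.0872 mean [0.7882 0.1716] rect ((783.90966796875, 167.4733428955078), (152.53433227539062, 53.66556930541992), 83.81013488769531) [181. 184. 182.]
[317.  92.] 2212 zt 0.0697 mean [0.5807 0.3027] rect ((580.6618041992188, 302.3212890625), (43.466407775878906, 42.90100860595703), 83.07649993896484) [39. 39. 39.]
```

View pics/w10.png

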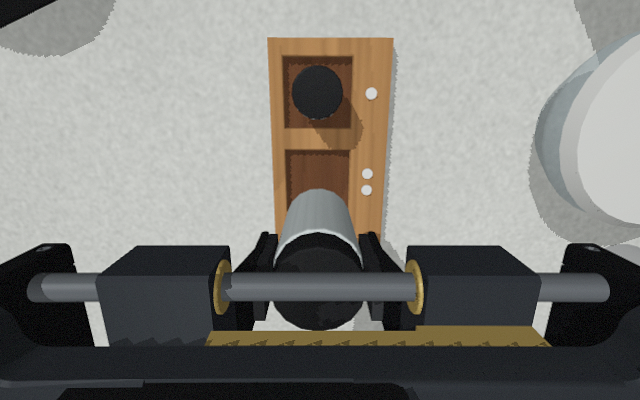

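Call:
drive_tool(rows=[[[35,-0.05,-0.05,1,0],[35,-0.05,-0.05,3,0],[35,-0.05,-0.05,5,0],[35,-0.05,-0.05,7,0],[35,-0.05,-0.05,8.8,0],[35,-0.05,-0.05,10,0],[35,-0.05,-0.05,10.4,0],[35,-0.05,-0.05,10.4,0]]])

```text
clock: 16.85
eef_pos: [0.5475, 0.2198, 0.09]
tool_rot: [3.14, 0.001, -0.39]
wrist_force: [0.3, 0.5, -1.7]
width: 0.522
```

```bash
python3 - <<'E'
from w import *
st,s,P=look("11")
s=snapshot("scene");cv2.imwrite("pics/s11.png",cv2.resize(s["color"][120:280,260:540,::-1],None,fx=2.8,fy=2.8))
shift(.5475,.2198,.0731,-.39,telemetry.observe())
E
```

```text
t 16.95 pos [0.5485 0.2202 0.0918] rot [-3.141e+00 -1.000e-03 -3.900e-01] w 0.519 F [ 0.4  0.6 -3.1] -> cm [-0.08  0.08  1.87] turn -0.0 dist 1.9
```

View pics/s11.png

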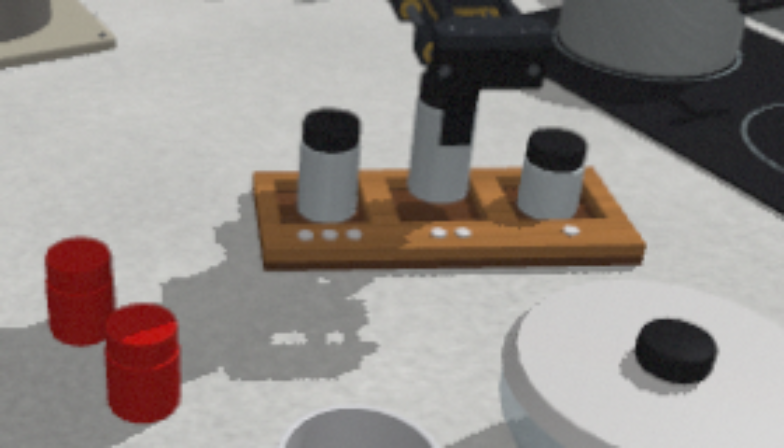

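View pics/w11.png

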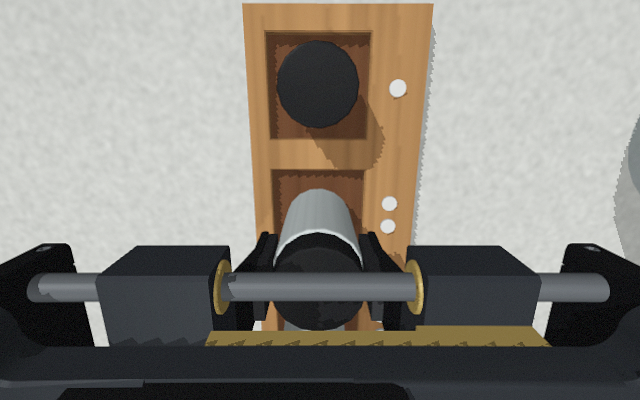

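The tin hangs centred over pocket two in both views; the wrist view shows the hole at columns 272–364. Bringing it down to just above the floor.

Call:
drive_tool(rows=[[[35,0,0,0.2,0],[35,0,0,0.5,0],[35,0,0,0.8,0],[35,0,0,1.1,0],[35,0,0,1.3,0],[35,0,0,1.45,0],[35,0,0,1.5,0],[35,0,0,1.5,0]]])

```text
clock: 17.62
eef_pos: [0.5479, 0.22, 0.0759]
tool_rot: [3.142, 0.0, -0.39]
wrist_force: [0.5, 0.4, -2.2]
width: 0.52
```

Call:
drive_tool(rows=[[[35,0,0,0,0],[35,0,0,0.03,0],[35,0,0,0.06,0],[35,0,0,0.09,0],[35,0,0,0.1,0],[35,0,0,0.1,0],[35,0,0,0.1,0],[35,0,0,0.1,0]]])

```text
clock: 18.28
eef_pos: [0.548, 0.2201, 0.0751]
tool_rot: [-3.141, -0.0, -0.39]
wrist_force: [0.4, -0.2, -3.0]
width: 0.521
```

Call:
drive_tool(rows=[[[35,0,0,0.02,0],[35,0,0,0.04,0],[35,0,0,0.07,0],[35,0,0,0.1,0],[35,0,0,0.13,0],[35,0,0,0.15,0],[35,0,0,0.15,0],[35,0,0,0.15,0]]])

```text
clock: 18.95
eef_pos: [0.548, 0.22, 0.0735]
tool_rot: [-3.142, 0.0, -0.39]
wrist_force: [-0.4, 0.2, -2.0]
width: 0.516
```

Call:
drive_tool(rows=[[[35,0,0,0.02,0],[35,0,0,0.04,0],[35,0,0,0.06,0],[35,0,0,0.08,0],[35,0,0,0.1,0],[35,0,0,0.1,0],[35,0,0,0.1,0],[35,0,0,0.1,0]]])

```text
clock: 19.62
eef_pos: [0.5481, 0.2201, 0.0731]
tool_rot: [-3.141, 0.0, -0.39]
wrist_force: [-2.4, -1.3, 5.4]
width: 0.519
```

Contact: vertical force went from -2 N to +5.4 N. Releasing and lifting away.

Call:
drive_tool(rows=[[[50,0,0,0,0],[56,0,0,0,0],[62,0,0,0,0],[70,0,0,0,0],[78,0,0,0,0],[85,0,0,0,0],[85,0,0,0,0],[85,0,0,0,0]]])

```text
clock: 20.28
eef_pos: [0.548, 0.22, 0.0725]
tool_rot: [-3.142, -0.0, -0.39]
wrist_force: [0.2, -0.1, 0.4]
width: 0.833
```

Call:
drive_tool(rows=[[[85,0,0,-0.5,0],[85,0,0,-2,0],[85,0,0,-4.5,0],[85,0,0,-7.5,0],[85,0,0,-10.5,0],[85,0,0,-13,0],[85,0,0,-14.5,0],[85,0,0,-15,0]]])

```text
clock: 20.95
eef_pos: [0.5491, 0.2203, 0.2259]
tool_rot: [-3.138, -0.003, -0.39]
wrist_force: [-0.2, 0.9, 0.5]
width: 0.851
```

```bash
python3 - <<'E'
from w import *
st,s,P=look("12"); tins(P,s,.03,.13); print(st["eef_pos"],st["clock"])
s=snapshot("scene");cv2.imwrite("pics/s12.png",cv2.resize(s["color"][120:280,260:540,::-1],None,fx=2.8,fy=2.8))
E
```

```text
[587. 131.] 17789 zt 0.0878 mean [0.8059 0.1703] rect ((800.2608032226562, 166.1167449951172), (162.25523376464844, 84.37522888183594), 83.7114028930664) [173. 175. 173.]
[315.  96.] 1783 zt 0.0696 mean [0.5807 0.3027] rect ((580.72216796875, 302.423583984375), (43.28772735595703, 43.08428955078125), 21.711837768554688) [36. 35. 36.]
[316. 190.] 2231 zt 0.1046 mean [0.5477 0.2207] rect ((547.3555908203125, 220.28482055664062), (42.897857666015625, 42.39017105102539), 12.447219848632812) [52. 53. 53.]
[313. 253.] 1480 zt 0.0873 mean [0.5157 0.1513] rect ((516.2205810546875, 152.2193145751953), (23.27200698852539, 41.98014831542969), 66.28593444824219) [68. 71. 71.]
[625. 252.] 393 zt 0.0643 mean [0.8396 0.0105] rect ((841.2344970703125, 10.600217819213867), (12.130975723266602, 3.6466596126556396), 0.3382749557495117) [141. 143. 142.]
[0.5491466 0.2203194 0.2258979] 20.95
```

View pics/s12.png

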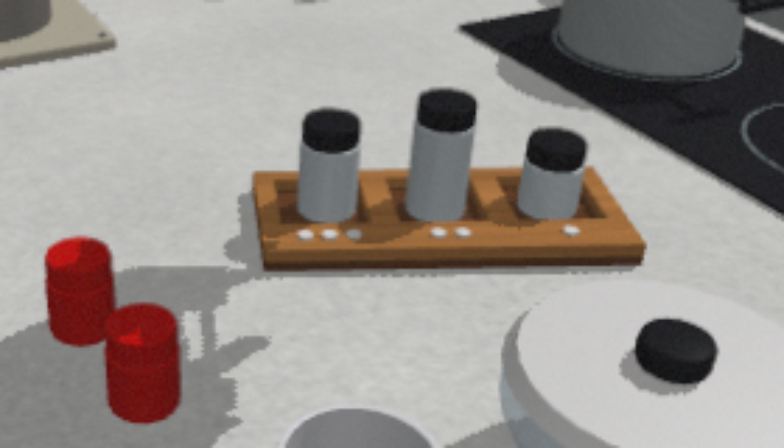

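View pics/w12.png

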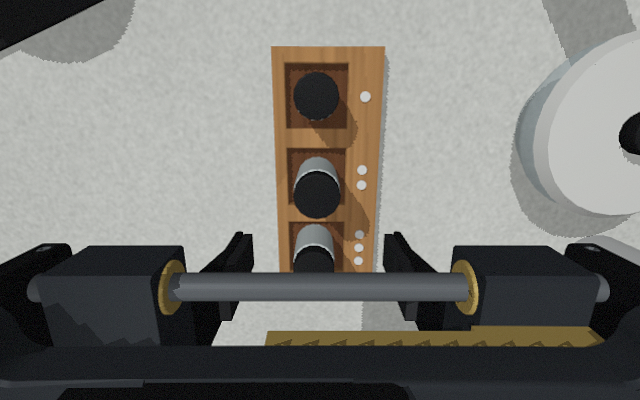

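Both tins stand upright and centred in their pockets, and the gripper is clear. Handing in.

```bash
python3 -c "
from rig import env
print(env.close_job())"
```

```text
the job is handed in; nothing more can be done
None
```

I put the short slim tin in pocket one first, then the tall slim tin in pocket two. I lowered each one until the wrist force showed it touching the floor (about 5–6 N upward), then let go and lifted straight up. The job was handed in at about 21 s of the 54 s allowed.

**Final check:** the last wrist and scene pictures show both tins upright and centred in their pockets, and the tin in pocket three still stands in its place. The lids measured 0.070 m and 0.105 m above the counter, against 0.068 m and 0.103 m expected. That is within the 2 mm calibration error. The gripper was clear of everything, and I did not touch the fat tin or the red and blue look-alikes.

**Disagreement:** at the start the top and scene cameras differed by about 5 mm in x. I relied on the wrist camera from there on, and its position for the rack stayed consistent between pictures.

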